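Clear a stuck bolt from the bolt feed chute

TASK

A bolt is stuck near the lower end of the sloping feed chute, where lips over its head keep it from being lifted. Nudge it back up the chute until it stands in the open window, then lift it out and put it in the yellow tray. Leave the other bolt, waiting further up the chute, where it is.

Things in the scene. Friction and masses are not known exactly. Their poses are not given: they have to be found in the camera images.
- chute: Fixed blue chute, slope 5 deg, red gate (15 mm high) at its low end. Origin: centre of the open window, on the channel floor, 36 mm over the bench; x up the slope along the channel, z square to the floor. Lips (top 13.5 mm over the floor, 15 mm slot) cover bolt heads at x -135 to -32 and 32 to 115 mm; the window between has none, is 36 mm wide, sides 9 mm high. Slick, yet bolts stay where left.
- bolt_center (a point): The stuck bolt, the lower of two in the chute: steel, standing on its head, leaning with the slope, 58 mm long, hexagon head 19 x 22 mm and 8 mm thick at the bottom, shank 12 mm in diameter rising through the slot, about 80 g. Point: on its axis, half-way up, 29 mm above the head's underside; z along the shank to its free end. Starts 65 to 105 mm down the slope from the window centre.
- waiting_bolt_center (a point): A second bolt of the same kind, standing in the lipped part above the window, 75 to 95 mm up the slope from the window centre; to be left there. Point: half-way up, as for the other.
- tray: Fixed open yellow tray, 100 mm (x) by 110 mm (y) and 22 mm high, walls 4 mm thick, floor about 4 mm thick, on the bench. Origin: centre of its underside, z up.

How it is judged (in metres and radians):
On the way:
1. the stuck bolt has been moved up the chute into the open window, its head still down in the channel (x of bolt_center in the frame of chute between -0.025 and 0.03 m and y of bolt_center in the frame of chute between -0.02 and 0.02 m and z of bolt_center in the frame of chute below 0.045 m), for 0.05 s.
At the end, for the whole second after the job is handed in: The stuck bolt, standing or lying, is at rest with its centre inside the yellow tray's walls and less than 50 mm above the tray's underside; the waiting bolt is within 20 mm of where it started (x of bolt_center in the frame of tray between -0.046 and 0.046 m and y of bolt_center in the frame of tray between -0.051 and 0.051 m and z of bolt_center in the frame of tray below 0.05 m and linear speed of bolt below 0.03 m/s and distance of waiting_bolt_center from where it was at the start of the episode below 0.02 m); the robot touches nothing.
It fails at once if the waiting bolt is moved more than 20 mm (distance of waiting_bolt_center from where it was at the start of the episode above 0.02 m).
It also fails if it takes over 48 s, if anything falls off the work surface, if the arm or the gripper's body presses on something with over 40 N, if the wrist force passes 120 N, or if a joint passes its speed limit or range.

ROBOT

A 6-joint arm with a two-finger parallel gripper is mounted at the origin on a cart in front of the work surface, level with it; the furniture and walls round the work are solid. World frame = base frame: x ahead of the robot, y to its left, z up, the work surface at z = 0. Lengths are in m, angles in degrees, forces in N, time in s.
With the tool pointing down it reaches from about 0.25 to 0.725 m from the base axis. Payload 9.7 kg.
Tool frame: the origin (TCP) lies at the centre of the arm's flange, where the gripper is bolted on; the fingertips stand bot.tips_ahead ahead of it and the grasp point (between the pads) lies 155 mm ahead of it (bot.tips_ahead is the distance from the TCP to the fingertips, in m); z points along the fingers, y is the line along which they close (so a half turn about z gives the same grasp; the last joint's range is limited). The gripper opens to 85 mm and grips with 20 to 120 N. Pads are 22 mm wide; open, the fingers measure 114 mm over their backs; the gripper's body (76 mm by 85 mm) begins 54 mm behind the grasp point. The pads swing forward as they close: fully open they stand 13 mm farther back than shut.
Start: joints at [-66.692, 4.979, 10.078, 95.1, 0, 90], TCP at [0.218, -0.505, 0.405] pointing down, gripper open.
Joint ranges: [-179.16, 179.16], [-48.56, 103.87], [-65.8, 70.77], [-126.05, 130.52], [-82.76, 87.17], [-180, 180]. Speed limits (degrees/s): [127.2, 127.2, 147.25, 180, 180, 180].

INTERFACE

Orientations are given as [roll, pitch, yaw] about the fixed x, y, z axes, in that order (R = Rz(yaw) Ry(pitch) Rx(roll)).
In Python, from workcell import bot gives the robot as it stands.
- The arm moves only by the tool drive_tool, never from a script. Its argument "plan" is a list of rows, each an object of numbers: "dx", "dy", "dz": the shift along the tool's x, y, z in m; "roll": the turn about the tool's z in rad; "hand": the finger opening in m, from 0 to 0.0854. In form: [{"dx": .., "dy": .., "dz": .., "roll": .., "hand": ..}, ...]. A call has 1 to 20 rows; each row is the pose to reach, as a shift and turn from the pose commanded when the call began, along the tool's axes at that moment; what a row does not reach only later rows make up. A row lasts 1/12 s, in which the tool goes at most 41.7 mm and 7.16 degrees, less where a joint would pass 70% of its speed; a pose out of reach is approached as far as the arm can. A call with a gripper value outside its range is refused whole. The fingers move at their own pace and stop on an object; "force" is the grip in N (left out, the last holds). Time passes only in rows, so rows that repeat a pose let the fingers close. It gives the time, the measured TCP pose, the force and the opening at its end, in the units of the state.
- bot.get_obs(): the state, without advancing time (a new reading comes with each control period).
- bot.camera(name): name is "side" or "top"; returns a dict with "frame" (400x640x3 uint8, red, green, blue), "z_map" (400x640 float32, m along the optical axis (not along the pixel's ray), 0 where there is no reading), "mtx" (3x3 intrinsics, pixels), "R" (3x3) and "t" (3): a world point X has camera coordinates R X + t. Camera axes: x right, y down, z forward; pixel columns grow to the right and rows downward; lengths in m; the calibration is good to about 2 mm. A picture is of the moment at which its call begins.
- bot.job_done(): hands the job in, once; it reports no verdict.
The state is a dict: "time": time; "q": joint angles; "qd": joint speeds; "joint_efforts": joint torques, N m; "ee_pos": TCP position; "tcp_rot": TCP orientation; "wrist_force": force on the tool from outside, world axes, zero at the start; "torque": the same for the moment, N m; "opening": finger opening in m.
Only numpy, scipy, OpenCV 4.12 (cv2) and the standard library are available. Lean on these libraries where they do the work, as an engineer would, in place of code of your own. Each camera call takes 0.05 s, during which the arm holds its last target. There are 200 camera calls.

## Working session

There is one attempt and no reset: what is moved stays moved. The work goes in short steps, Python scripts to look and compute and a tool call to move; the robot and the scene stay as the last step left them, time stands still between calls to the robot, and variables do not carry over. Pictures are saved under pics/ and viewed, on a budget of 10 in all, crops included, one or two more only if the job needs it, and the job is handed in when it is done.

Besides the shell and the picture viewer there is one more tool, called after "Emit:" by a JSON object that holds its "op" and its "data". drive_tool: Moves the arm, as the interface text tells. Its arguments: {"type":"object","properties":{"plan":{"type":"array","items":{"type":"object","properties":{"dx":{"type":"number"},"dy":{"type":"number"},"dz":{"type":"number"},"roll":{"type":"number"},"hand":{"type":"number"}}}},"force":{"type":"number"}},"required":["plan"]}

```bash
mkdir -p pics; python3 - <<'E'
from workcell import bot
import cv2,numpy as np
o=bot.get_obs();print(o['time'],o['ee_pos'],o['tcp_rot'],o['opening'],bot.tips_ahead)
for n in['side','top']:
    c=bot.camera(n);np.savez(f'{n}0.npz',**c);cv2.imwrite(f'pics/{n}0.png',c['frame'][:,:,::-1]);print(n,c['mtx'].tolist(),c['R'].round(3).tolist(),c['t'])
E
```

```text
0.0 [ 0.21761109 -0.50511578  0.40398226] [-1.79923224e+02 -4.18432130e-04  2.33066366e+01] 0.08542627979655949 0.1734
side [[367.08225343936607, 0.0, 324.4288064316486], [0.0, 367.08225343936607, 194.9842325285201], [0.0, 0.0, 1.0]] [[-0.856, -0.517, 0.016], [-0.265, 0.412, -0.871], [0.444, -0.75, -0.49]] [0.47307717 0.15300882 0.82005933]
top [[422.47455012258865, 0.0, 316.6727014959005], [0.0, 422.47455012258865, 201.60752037457567], [0.0, 0.0, 1.0]] [[-0.02, -1.0, -0.001], [-0.99, 0.02, -0.139], [0.139, -0.002, -0.99]] [0.12930869 0.45895469 1.14353901]
```

View pics/side0.png

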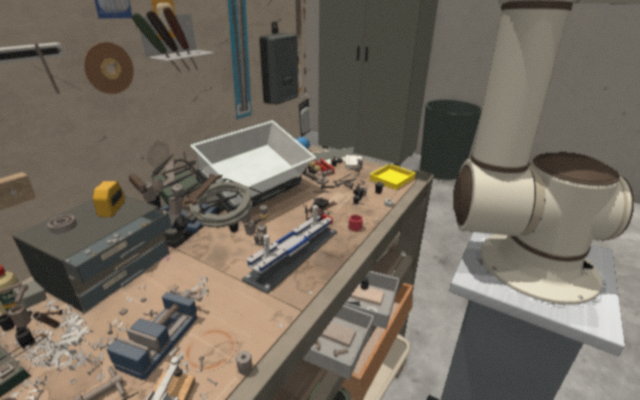

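View pics/top0.png

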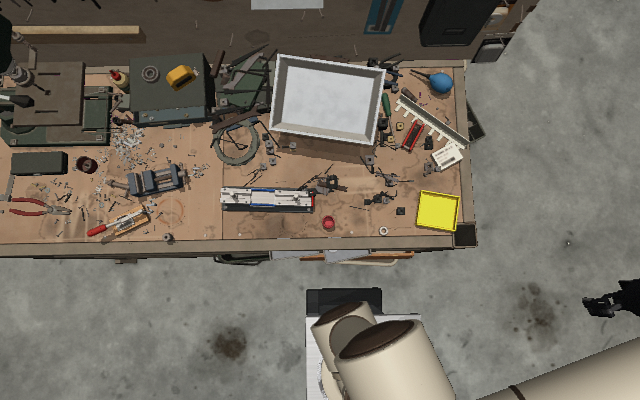

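The side view shows the chute at about (290,250) and the tray at (393,177). In the top view the chute spans columns 220–315 at row 200, and the tray is at (437,210). Next I'll enlarge the chute in both views.

```bash
python3 - <<'E'
import cv2,numpy as np
a=np.load('top0.npz')['frame'][180:220,210:325,::-1];b=np.load('side0.npz')['frame'][192:292,238:340,::-1]
a=cv2.resize(a,None,fx=6.5,fy=6.5,interpolation=2);b=cv2.resize(b[:66],None,fx=5,fy=5,interpolation=2)
w=np.zeros((a.shape[0]+b.shape[0],a.shape[1],3),np.uint8);w[:a.shape[0]]=a;w[a.shape[0]:,:b.shape[1]]=b
print(w.shape);cv2.imwrite('pics/z0.png',w)
E
```

```text
(590, 748, 3)
```

View pics/z0.png

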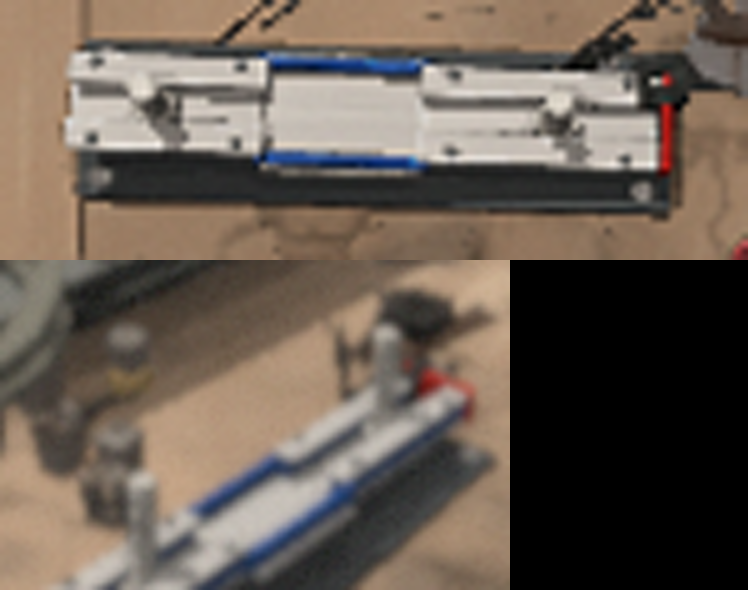

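Both bolts are visible. In the top crop the stuck bolt's tip is at about (560,105), the waiting bolt's at (143,85), and the window's centre at (344,112). In the side crop the stuck bolt's tip is at (388,330) and the waiting bolt's at (142,478). The low end, with the red gate, is toward −y. I'll triangulate from these points.

```bash
cat > h.py <<'E'
import numpy as np,cv2
def P(c): return c['mtx']@np.c_[c['R'],c['t']]
def tri(a,b,pa,pb):
    X=cv2.triangulatePoints(P(a),P(b),np.array(pa,float),np.array(pb,float)).ravel();return X[:3]/X[3]
def ray(c,p,z):
    C=-c['R'].T@c['t'];d=c['R'].T@np.linalg.inv(c['mtx'])@np.array([*p,1.]);return C+d*(z-C[2])/d[2]
def bp(c,p): # depth back-projection
    z=np.median(c['z_map'][int(p[1])-1:int(p[1])+2,int(p[0])-1:int(p[0])+2]);return c['R'].T@(z*np.linalg.inv(c['mtx'])@np.array([*p,1.])-c['t'])
E
python3 - <<'E'
from h import *
np.set_printoptions(precision=4,suppress=True)
a=dict(np.load('top0.npz'));b=dict(np.load('side0.npz'))
A=lambda x,y:((x+.5)/6.5-.5+210,(y+.5)/6.5-.5+180)
B=lambda x,y:((x+.5)/5-.5+238,(y+.5-260)/5-.5+192)
pts={'stuck tip':((562,103),(388,330)),'wait tip':((143,83),(142,478)),'winFarUp':((266,60),(195,512)),'winFarLo':((423,66),(283,460)),'winNearUp':((262,158),(245,565)),'winNearLo':((423,163),(355,490))}
for k,(p,q) in pts.items():
    print(k,tri(a,b,A(*p),B(*q)),'ray z.045',ray(a,A(*p),.045),'depth',bp(a,A(*p)),bp(b,B(*q)))
for k,p in {'gate':(667,137),'lowlip':(640,135),'hiend':(68,132),'hiend2':(72,60),'floorwin':(344,112),'nearlip_hi':(100,130),'nearlip_lo':(600,153),'farlip_hi':(100,65),'farlip_lo':(600,88),'bench':(344,240)}.items(): print(k,bp(a,A(*p)))
for c in(a,b):
    h=cv2.cvtColor(c['frame'],cv2.COLOR_RGB2HSV);m=cv2.inRange(h,(24,150,120),(34,255,255))
    n,l,s,ce=cv2.connectedComponentsWithStats(m);i=1+s[1:,4].argmax();print('tray',s[i],ce[i],ray(c,ce[i],.012))
    cn=max(cv2.findContours(m,0,2)[0],key=cv2.contourArea);q=cv2.boxPoints(cv2.minAreaRect(cn))
    print([ray(c,x,.022).round(3).tolist() for x in q]); print([ bp(c,x) for x in (ce[i],)])
E
```

```text
stuck tip [0.4723 0.1752 0.086 ] ray z.045 [0.478  0.1768 0.045 ] depth [0.4716 0.1748 0.086 ] [0.4757 0.1721 0.0836]
wait tip [0.4814 0.3438 0.1002] ray z.045 [0.4901 0.3546 0.045 ] depth [0.4806 0.3431 0.1018] [0.4819 0.3441 0.1003]
winFarUp [0.4959 0.3003 0.0514] ray z.045 [0.499  0.3024 0.045 ] depth [0.4999 0.3032 0.0398] [0.4923 0.3002 0.052 ]
winFarLo [0.4946 0.2354 0.0403] ray z.045 [0.4951 0.2356 0.045 ] depth [0.4956 0.236  0.0417] [0.4907 0.2376 0.0426]
winNearUp [0.4593 0.3057 0.0403] ray z.045 [0.4569 0.304  0.045 ] depth [0.4559 0.3027 0.0529] [0.4586 0.3105 0.0444]
winNearLo [0.4535 0.2361 0.0396] ray z.045 [0.4535 0.2359 0.045 ] depth [0.4535 0.2359 0.0443] [0.452  0.2367 0.0403]
gate [0.4636 0.1326 0.0371]
lowlip [0.4662 0.1443 0.0269]
hiend [0.4675 0.3829 0.0595]
hiend2 [0.5081 0.3946 0.0025]
floorwin [0.4773 0.2703 0.0365]
nearlip_hi [0.4682 0.3696 0.0591]
nearlip_lo [0.4567 0.1611 0.0415]
farlip_hi [0.4957 0.3698 0.0593]
farlip_lo [0.4848 0.1607 0.0405]
bench [0.4261 0.275  0.0013]
tray [ 417  190   43   41 1256] [437.1919 211.0677] [ 0.4305 -0.2192  0.012 ]
[[0.391, -0.155, 0.022], [0.492, -0.175, 0.022], [0.474, -0.284, 0.022], [0.373, -0.263, 0.022]]
[array([ 0.431 , -0.2205,  0.0075])]
tray [370 165  46  24 666] [392.3964 175.7853] [ 0.431  -0.2164  0.012 ]
[[0.478, -0.14, 0.022], [0.523, -0.301, 0.022], [0.372, -0.259, 0.022], [0.346, -0.114, 0.022]]
[array([ 0.4383, -0.2375,  0.0013])]
```

Results: window centre is about (0.477, 0.270, 0.036), with upslope along +y (yaw about 86.9°). The stuck bolt's shank is about (0.473, 0.177) and its tip is at z 0.086. The tray is at about (0.431, −0.219). I'll cage the bolt along the chute with the fingers.

Emit:
{"op": "drive_tool", "data": {"plan": [{"dx":0.02,"dy":-0.02,"dz":0.0,"roll":-0.12,"hand":0.0854},{"dx":0.05,"dy":-0.05,"dz":0.01,"roll":-0.24},{"dx":0.08,"dy":-0.08,"dz":0.02,"roll":-0.36},{"dx":0.1,"dy":-0.105,"dz":0.03,"roll":-0.48},{"dx":0.13,"dy":-0.135,"dz":0.04,"roll":-0.6},{"dx":0.155,"dy":-0.16,"dz":0.05,"roll":-0.72},{"dx":0.18,"dy":-0.19,"dz":0.06,"roll":-0.84},{"dx":0.205,"dy":-0.215,"dz":0.07,"roll":-0.96},{"dx":0.23,"dy":-0.24,"dz":0.08,"roll":-1.08},{"dx":0.255,"dy":-0.265,"dz":0.08,"roll":-1.2}]}}

```text
invalid input at $.plan[1]: expected keys dx, dy, dz, roll, hand
```

```bash
python3 -c "
from workcell import bot
o=bot.get_obs();print(o)"
```

```text
{'time': 0.1, 'q': array([-6.66950973e+01,  5.00951526e+00,  1.00379904e+01,  9.50996977e+01,
        7.03865862e-04,  8.99984248e+01]), 'qd': array([ 0.08470208, -0.05700043,  0.06568114, -0.05789506, -0.02872604,
       -0.0343291 ]), 'joint_efforts': array([ 1.43240602e-03, -5.21562123e+01,  4.65652657e+01,  1.59778056e-02,
        5.64730999e-05, -4.37602765e-06]), 'ee_pos': array([ 0.21759633, -0.50513058,  0.40402981]), 'tcp_rot': array([-1.79928777e+02, -7.05823448e-04,  2.33064771e+01]), 'wrist_force': array([-0.16135947,  0.21505367,  0.16655118]), 'torque': array([ 0.00761145, -0.00119366, -0.02814107]), 'opening': 0.08557804920188351}
```

Emit:
{"op": "drive_tool", "data": {"plan": [{"dx":0.02,"dy":-0.02,"dz":0.0,"roll":-0.12,"hand":0.085},{"dx":0.05,"dy":-0.05,"dz":0.01,"roll":-0.24,"hand":0.085},{"dx":0.08,"dy":-0.08,"dz":0.02,"roll":-0.36,"hand":0.085},{"dx":0.1,"dy":-0.105,"dz":0.03,"roll":-0.48,"hand":0.085},{"dx":0.13,"dy":-0.135,"dz":0.04,"roll":-0.6,"hand":0.085},{"dx":0.155,"dy":-0.16,"dz":0.05,"roll":-0.72,"hand":0.085},{"dx":0.18,"dy":-0.19,"dz":0.06,"roll":-0.84,"hand":0.085},{"dx":0.205,"dy":-0.215,"dz":0.07,"roll":-0.96,"hand":0.085},{"dx":0.23,"dy":-0.24,"dz":0.08,"roll":-1.08,"hand":0.085},{"dx":0.255,"dy":-0.265,"dz":0.08,"roll":-1.2,"hand":0.085}]}}

```text
time: 0.93
ee_pos: [0.3467, -0.159, 0.3228]
tcp_rot: [-179.9, -0.1, 92.4]
wrist_force: [0.5, 0.7, 0.3]
opening: 0.0851
```

```bash
cat > to.py <<'E'
# usage: to.py x y z yaw : shift and roll in tool axes from the present pose
import sys,numpy as np
from workcell import bot
from scipy.spatial.transform import Rotation as S
o=bot.get_obs();x,y,z,w=map(float,sys.argv[1:])
R=S.from_euler('xyz',o['tcp_rot'],degrees=True);print('t',o['time'],'pos',o['ee_pos'].round(4),'rot',o['tcp_rot'].round(2),'q',o['q'].round(1),'F',o['wrist_force'].round(1),'op',o['opening'])
d=(R.inv()*S.from_euler('xyz',[180,0,w],degrees=True)).as_rotvec();print('shift',R.inv().apply(np.array([x,y,z])-o['ee_pos']).round(4),'roll',d.round(4))
E
python3 to.py .473 .177 .29 176.9
```

```text
t 0.9333 pos [ 0.3467 -0.159   0.3228] rot [-1.7989e+02 -6.0000e-02  9.2380e+01] q [-24.6 -19.1 -20.7  88.5   0.   63. ] F [0.5 0.7 0.3] op 0.08505799371811723
shift [0.3304 0.1403 0.0328] roll [-8.0000e-04 -2.2000e-03 -1.4751e+00]
```

Emit:
{"op": "drive_tool", "data": {"plan": [{"dx":0.03,"dy":0.012,"dz":0.0,"roll":-0.12,"hand":0.04},{"dx":0.06,"dy":0.025,"dz":0.0,"roll":-0.24,"hand":0.04},{"dx":0.09,"dy":0.038,"dz":0.0,"roll":-0.36,"hand":0.04},{"dx":0.12,"dy":0.05,"dz":0.0,"roll":-0.48,"hand":0.04},{"dx":0.15,"dy":0.063,"dz":0.0,"roll":-0.6,"hand":0.04},{"dx":0.18,"dy":0.076,"dz":0.0,"roll":-0.72,"hand":0.04},{"dx":0.21,"dy":0.09,"dz":0.0,"roll":-0.84,"hand":0.04},{"dx":0.24,"dy":0.102,"dz":0.0,"roll":-0.96,"hand":0.04},{"dx":0.265,"dy":0.113,"dz":0.0,"roll":-1.08,"hand":0.04},{"dx":0.29,"dy":0.123,"dz":0.0,"roll":-1.2,"hand":0.04},{"dx":0.31,"dy":0.132,"dz":0.01,"roll":-1.32,"hand":0.04},{"dx":0.323,"dy":0.138,"dz":0.02,"roll":-1.44,"hand":0.04},{"dx":0.33,"dy":0.14,"dz":0.033,"roll":-1.475,"hand":0.04},{"dx":0.33,"dy":0.14,"dz":0.033,"roll":-1.475,"hand":0.04},{"dx":0.33,"dy":0.14,"dz":0.033,"roll":-1.475,"hand":0.04}]}}

```text
time: 2.18
ee_pos: [0.4746, 0.174, 0.2909]
tcp_rot: [-179.9, -0.1, 176.5]
wrist_force: [-0.3, -0.1, 0.9]
opening: 0.0403
```

```bash
python3 to.py .473 .177 .225 176.9; python3 - <<'E'
from workcell import bot
import cv2,numpy as np
w=[]
for n,(r,c) in {'top':(160,250),'side':(150,270)}.items():
    k=bot.camera(n);np.savez(n+'1.npz',**k);w.append(cv2.resize(k['frame'][r:r+90,c:c+100,::-1],None,fx=4,fy=4,interpolation=2))
cv2.imwrite('pics/z1.png',np.hstack(w))
E
```

```text
t 2.1833 pos [0.4746 0.174  0.2909] rot [-1.7994e+02 -1.2000e-01  1.7652e+02] q [20.1 -1.8 -9.4 82.5 -0.  23.6] F [-0.3 -0.1  0.9] op 0.04033932898306433
shift [0.0017 0.0029 0.0659] roll [-0.001  -0.002  -0.0066]
```

View pics/z1.png

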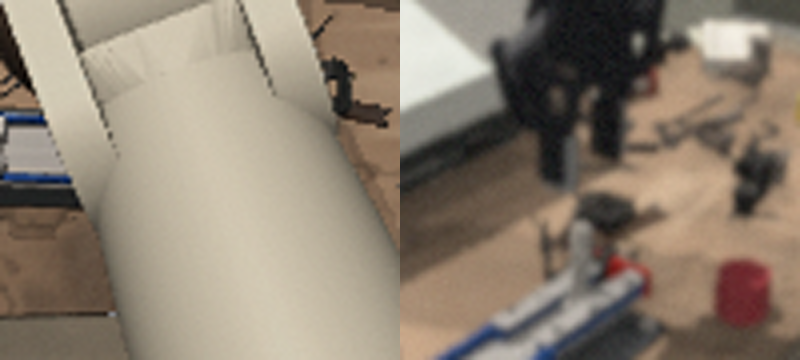

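The top view is blocked by the arm. The side view shows the two fingertips (crop about (565,185) and (607,155)) straddling the bolt tip at (580,225), so I'll lower.

Emit:
{"op": "drive_tool", "data": {"plan": [{"dx":0.002,"dy":0.003,"dz":0.015,"roll":-0.006,"hand":0.04},{"dx":0.002,"dy":0.003,"dz":0.03,"roll":-0.006,"hand":0.04},{"dx":0.002,"dy":0.003,"dz":0.04,"roll":-0.006,"hand":0.04},{"dx":0.002,"dy":0.003,"dz":0.05,"roll":-0.006,"hand":0.04},{"dx":0.002,"dy":0.003,"dz":0.055,"roll":-0.006,"hand":0.04},{"dx":0.002,"dy":0.003,"dz":0.06,"roll":-0.006,"hand":0.04},{"dx":0.002,"dy":0.003,"dz":0.064,"roll":-0.006,"hand":0.04},{"dx":0.002,"dy":0.003,"dz":0.064,"roll":-0.006,"hand":0.04}]}}

```text
time: 2.95
ee_pos: [0.4731, 0.177, 0.2272]
tcp_rot: [-180.0, -0.0, 176.9]
wrist_force: [-0.1, 0.2, -0.0]
opening: 0.0401
```

```bash
python3 to.py .477 .262 .234 176.9; python3 - <<'E'
from workcell import bot
import cv2,numpy as np
k=bot.camera('side');np.savez('side2.npz',**k);cv2.imwrite('pics/z2.png',cv2.resize(k['frame'][150:250,250:370,::-1],None,fx=5,fy=5,interpolation=2))
E
```

```text
t 2.95 pos [0.4731 0.177  0.2272] rot [-1.7999e+02 -3.0000e-02  1.7690e+02] q [ 20.5  -0.8 -15.5  75.3   0.   23.6] F [-0.1  0.2 -0. ] op 0.040063963383343275
shift [ 0.0007  0.0851 -0.0068] roll [-0.0002 -0.0005  0.0001]
```

View pics/z2.png

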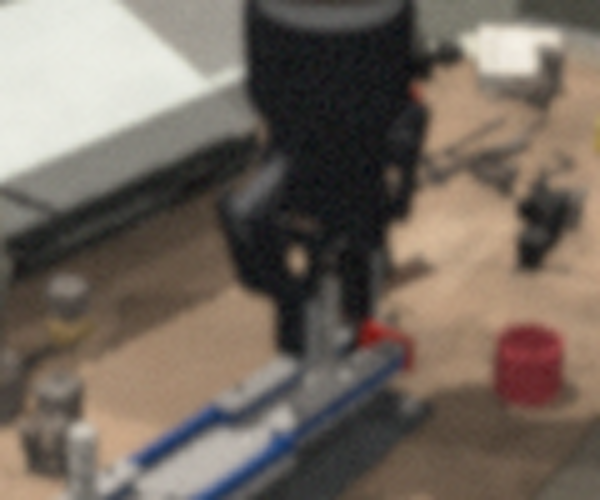

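The view shows the fingers on either side of the shank (crop (322,310)), with the tips just above the lips. I'll narrow the cage and start nudging up the slope.

Emit:
{"op": "drive_tool", "data": {"plan": [{"dx":0,"dy":0,"dz":0,"roll":0,"hand":0.03},{"dx":0,"dy":0,"dz":0,"roll":0,"hand":0.022},{"dx":0,"dy":0,"dz":0,"roll":0,"hand":0.022},{"dx":0,"dy":0.002,"dz":0,"roll":0,"hand":0.022},{"dx":0,"dy":0.005,"dz":0,"roll":0,"hand":0.022},{"dx":0,"dy":0.008,"dz":-0.001,"roll":0,"hand":0.022},{"dx":0,"dy":0.011,"dz":-0.001,"roll":0,"hand":0.022},{"dx":0,"dy":0.014,"dz":-0.001,"roll":0,"hand":0.022},{"dx":0,"dy":0.017,"dz":-0.0015,"roll":0,"hand":0.022},{"dx":0,"dy":0.02,"dz":-0.002,"roll":0,"hand":0.022},{"dx":0,"dy":0.023,"dz":-0.002,"roll":0,"hand":0.022},{"dx":0,"dy":0.026,"dz":-0.002,"roll":0,"hand":0.022},{"dx":0,"dy":0.029,"dz":-0.0025,"roll":0,"hand":0.022}]}}

```text
time: 4.08
ee_pos: [0.4746, 0.2055, 0.2302]
tcp_rot: [-179.8, -0.0, 176.9]
wrist_force: [-1.1, -9.1, 2.9]
opening: 0.0222
```

```bash
python3 to.py .4775 .276 .235 176.9; python3 - <<'E'
from workcell import bot
import cv2,numpy as np
k=bot.camera('side');np.savez('side3.npz',**k);cv2.imwrite('pics/z3.png',cv2.resize(k['frame'][150:250,250:370,::-1],None,fx=5,fy=5,interpolation=2))
E
```

```text
t 4.0833 pos [0.4746 0.2055 0.2302] rot [-179.82   -0.    176.87] q [ 23.4   0.8 -13.6  75.7  -0.2  26.6] F [-1.1 -9.1  2.9] op 0.02223411737332041
shift [ 0.001   0.0705 -0.005 ] roll [-0.0031 -0.0001 -0.0005]
```

View pics/z3.png

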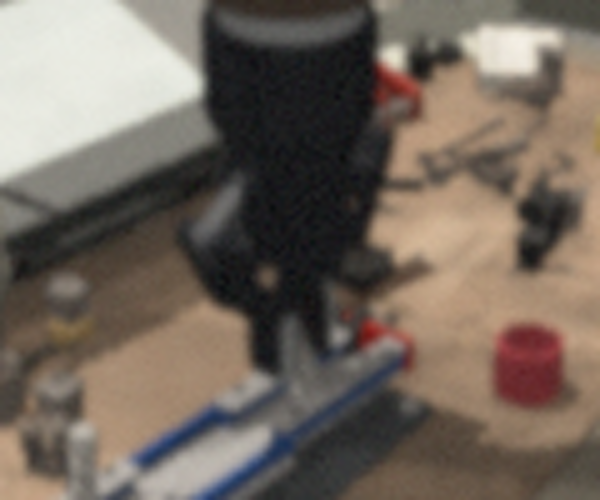

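The bolt moved up but is leaning forward (shank from (288,320) to (312,395)), with 9 N of drag, so contact is too high. I'll back off, go lower and narrow the cage so the shank stays nearly upright.

Emit:
{"op": "drive_tool", "data": {"plan": [{"dx":0,"dy":-0.003,"dz":0,"roll":0,"hand":0.022},{"dx":0,"dy":-0.005,"dz":0.003,"roll":0,"hand":0.022},{"dx":0,"dy":-0.005,"dz":0.006,"roll":0,"hand":0.022},{"dx":0,"dy":-0.005,"dz":0.009,"roll":0,"hand":0.018},{"dx":0,"dy":-0.005,"dz":0.01,"roll":0,"hand":0.015},{"dx":0,"dy":-0.005,"dz":0.01,"roll":0,"hand":0.014},{"dx":0,"dy":-0.005,"dz":0.01,"roll":0,"hand":0.014}], "force": 20}}

```text
time: 4.72
ee_pos: [0.4744, 0.2011, 0.2198]
tcp_rot: [180.0, -0.0, 176.9]
wrist_force: [0.1, 0.5, -0.1]
opening: 0.0142
```

Emit:
{"op": "drive_tool", "data": {"plan": [{"dx":0,"dy":0.003,"dz":0,"roll":0,"hand":0.014},{"dx":0,"dy":0.006,"dz":-0.0005,"roll":0,"hand":0.014},{"dx":0,"dy":0.009,"dz":-0.001,"roll":0,"hand":0.014},{"dx":0,"dy":0.012,"dz":-0.001,"roll":0,"hand":0.014},{"dx":0,"dy":0.015,"dz":-0.0015,"roll":0,"hand":0.014},{"dx":0,"dy":0.018,"dz":-0.0015,"roll":0,"hand":0.014}]}}

```text
time: 5.22
ee_pos: [0.4755, 0.2195, 0.2218]
tcp_rot: [180.0, 0.0, 176.9]
wrist_force: [-0.6, -0.4, -0.1]
opening: 0.0141
```

Emit:
{"op": "drive_tool", "data": {"plan": [{"dx":0,"dy":0.003,"dz":0,"roll":0,"hand":0.014},{"dx":0,"dy":0.006,"dz":-0.0005,"roll":0,"hand":0.014},{"dx":0,"dy":0.009,"dz":-0.001,"roll":0,"hand":0.014},{"dx":0,"dy":0.013,"dz":-0.001,"roll":0,"hand":0.014},{"dx":0,"dy":0.017,"dz":-0.0015,"roll":0,"hand":0.014},{"dx":0,"dy":0.021,"dz":-0.002,"roll":0,"hand":0.014},{"dx":0,"dy":0.025,"dz":-0.002,"roll":0,"hand":0.014},{"dx":0,"dy":0.029,"dz":-0.0025,"roll":0,"hand":0.014},{"dx":0,"dy":0.033,"dz":-0.003,"roll":0,"hand":0.014},{"dx":0,"dy":0.037,"dz":-0.003,"roll":0,"hand":0.014},{"dx":0,"dy":0.041,"dz":-0.0035,"roll":0,"hand":0.014},{"dx":0,"dy":0.045,"dz":-0.004,"roll":0,"hand":0.014},{"dx":0,"dy":0.049,"dz":-0.0045,"roll":0,"hand":0.014},{"dx":0,"dy":0.052,"dz":-0.0045,"roll":0,"hand":0.014},{"dx":0,"dy":0.052,"dz":-0.0045,"roll":0,"hand":0.014}]}}

```text
time: 6.47
ee_pos: [0.4783, 0.2715, 0.2262]
tcp_rot: [180.0, 0.0, 176.9]
wrist_force: [0.3, 0.3, -0.3]
opening: 0.0141
```

```bash
python3 to.py .478 .270 .235 176.9; python3 - <<'E'
from workcell import bot
import cv2,numpy as np
k=bot.camera('side');np.savez('side4.npz',**k);cv2.imwrite('pics/z4.png',cv2.resize(k['frame'][170:270,230:350,::-1],None,fx=5,fy=5,interpolation=2))
E
```

```text
t 6.4667 pos [0.4783 0.2715 0.2262] rot [1.7999e+02 1.0000e-02 1.7694e+02] q [29.6  5.3 -9.3 75.4  0.  32.6] F [ 0.3  0.3 -0.3] op 0.014073693346353564
shift [ 0.0002 -0.0015 -0.0088] roll [0.0002 0.0001 0.0007]
```

View pics/z4.png

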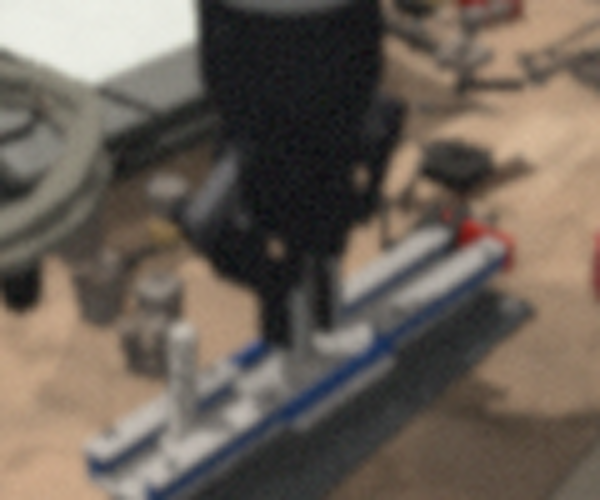

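The bolt now stands in the window (shank at crop (300,330)) and the waiting bolt at (183,375) is undisturbed. Now grip and lift.

Emit:
{"op": "drive_tool", "data": {"plan": [{"dx":0,"dy":0,"dz":0,"roll":0,"hand":0.005},{"dx":0,"dy":0,"dz":0,"roll":0,"hand":0.005},{"dx":0,"dy":0,"dz":0,"roll":0,"hand":0.005},{"dx":0,"dy":0,"dz":0,"roll":0,"hand":0.005},{"dx":0,"dy":0,"dz":-0.004,"roll":0,"hand":0.005},{"dx":0,"dy":0,"dz":-0.01,"roll":0,"hand":0.005},{"dx":0,"dy":0,"dz":-0.02,"roll":0,"hand":0.005},{"dx":0,"dy":0,"dz":-0.035,"roll":0,"hand":0.005},{"dx":0,"dy":0,"dz":-0.055,"roll":0,"hand":0.005},{"dx":0,"dy":0,"dz":-0.08,"roll":0,"hand":0.005},{"dx":0,"dy":0,"dz":-0.1,"roll":0,"hand":0.005},{"dx":0,"dy":0,"dz":-0.11,"roll":0,"hand":0.005},{"dx":0,"dy":0,"dz":-0.11,"roll":0,"hand":0.005}], "force": 60}}

```text
time: 7.6
ee_pos: [0.4785, 0.2711, 0.3393]
tcp_rot: [179.9, 0.2, 176.9]
wrist_force: [0.0, 1.3, -1.0]
opening: 0.0104
```

```bash
python3 to.py .431 -.2185 .34 176.9; python3 - <<'E'
from workcell import bot
import cv2,numpy as np
k=bot.camera('side');np.savez('side5.npz',**k);cv2.imwrite('pics/z5.png',cv2.resize(k['frame'][150:270,220:360,::-1],None,fx=5,fy=5,interpolation=2))
E
```

```text
t 7.6 pos [0.4785 0.2711 0.3393] rot [179.86   0.22 176.92] q [29.5  4.   1.8 87.5 -0.  32.6] F [ 0.   1.3 -1. ] op 0.010420905475185862
shift [ 0.0211 -0.4915 -0.0019] roll [0.0024 0.0038 0.0003]
```

View pics/z5.png

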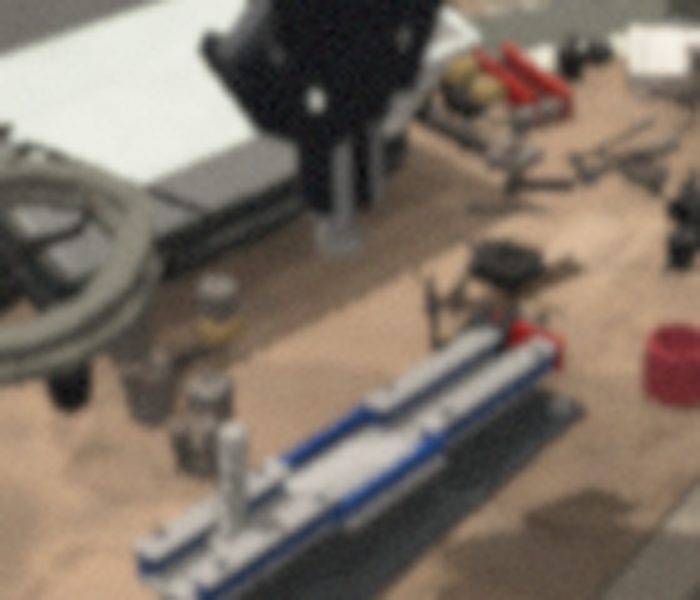

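The bolt is held (head at crop (338,240)), the window is empty, and the waiting bolt is still at (232,480). Carrying it to the tray.

Emit:
{"op": "drive_tool", "data": {"plan": [{"dx":0.001,"dy":-0.01,"dz":0,"roll":0,"hand":0.005},{"dx":0.002,"dy":-0.03,"dz":0,"roll":0,"hand":0.005},{"dx":0.003,"dy":-0.06,"dz":0,"roll":0,"hand":0.005},{"dx":0.005,"dy":-0.095,"dz":0,"roll":0,"hand":0.005},{"dx":0.006,"dy":-0.13,"dz":0,"roll":0,"hand":0.005},{"dx":0.008,"dy":-0.165,"dz":0,"roll":0,"hand":0.005},{"dx":0.009,"dy":-0.2,"dz":0,"roll":0,"hand":0.005},{"dx":0.011,"dy":-0.235,"dz":0,"roll":0,"hand":0.005},{"dx":0.012,"dy":-0.27,"dz":0,"roll":0,"hand":0.005},{"dx":0.014,"dy":-0.305,"dz":0,"roll":0,"hand":0.005},{"dx":0.015,"dy":-0.34,"dz":0,"roll":0,"hand":0.005},{"dx":0.017,"dy":-0.375,"dz":0,"roll":0,"hand":0.005},{"dx":0.018,"dy":-0.41,"dz":0,"roll":0,"hand":0.005},{"dx":0.019,"dy":-0.44,"dz":0,"roll":0,"hand":0.005},{"dx":0.02,"dy":-0.465,"dz":0,"roll":0,"hand":0.005},{"dx":0.021,"dy":-0.483,"dz":0,"roll":0,"hand":0.005},{"dx":0.021,"dy":-0.491,"dz":0,"roll":0,"hand":0.005},{"dx":0.021,"dy":-0.491,"dz":0,"roll":0,"hand":0.005},{"dx":0.021,"dy":-0.491,"dz":0,"roll":0,"hand":0.005}]}}

```text
time: 9.23
ee_pos: [0.4305, -0.218, 0.3353]
tcp_rot: [179.9, -0.1, 176.9]
wrist_force: [0.0, -0.3, -0.7]
opening: 0.0103
```

Emit:
{"op": "drive_tool", "data": {"plan": [{"dx":0,"dy":0,"dz":0.02,"roll":0,"hand":0.005},{"dx":0,"dy":0,"dz":0.045,"roll":0,"hand":0.005},{"dx":0,"dy":0,"dz":0.07,"roll":0,"hand":0.005},{"dx":0,"dy":0,"dz":0.09,"roll":0,"hand":0.005},{"dx":0,"dy":0,"dz":0.105,"roll":0,"hand":0.005},{"dx":0,"dy":0,"dz":0.115,"roll":0,"hand":0.005},{"dx":0,"dy":0,"dz":0.12,"roll":0,"hand":0.005},{"dx":0,"dy":0,"dz":0.12,"roll":0,"hand":0.005},{"dx":0,"dy":0,"dz":0.12,"roll":0,"hand":0.005}]}}

```text
time: 9.98
ee_pos: [0.4311, -0.2179, 0.2168]
tcp_rot: [-180.0, 0.0, 177.0]
wrist_force: [0.5, 0.3, -1.0]
opening: 0.0108
```

```bash
python3 to.py .431 -.2185 .197 176.9; python3 - <<'E'
from workcell import bot
import cv2,numpy as np
k=bot.camera('side');np.savez('side6.npz',**k);cv2.imwrite('pics/z6.png',cv2.resize(k['frame'][120:200,340:450,::-1],None,fx=6,fy=6,interpolation=2))
E
```

```text
t 9.9833 pos [ 0.4311 -0.2179  0.2168] rot [-1.7999e+02  4.0000e-02  1.7695e+02] q [-26.8  -3.6 -19.4  74.2   0.  -23.8] F [ 0.5  0.3 -1. ] op 0.010814922978352738
shift [ 0.0001 -0.0006  0.0198] roll [-0.0002  0.0006  0.001 ]
```

View pics/z6.png

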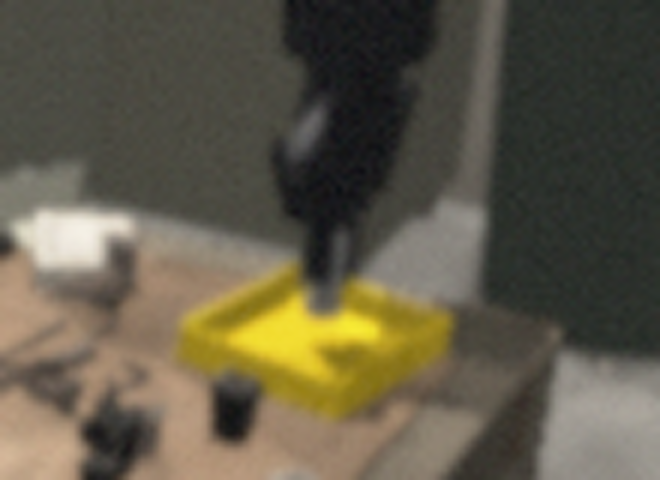

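The bolt head (crop (323,303)) is above the tray, close to its middle. I'll lower slowly, watching the force.

Emit:
{"op": "drive_tool", "data": {"plan": [{"dx":0,"dy":0,"dz":0.005,"roll":0,"hand":0.005},{"dx":0,"dy":0,"dz":0.01,"roll":0,"hand":0.005},{"dx":0,"dy":0,"dz":0.015,"roll":0,"hand":0.005},{"dx":0,"dy":0,"dz":0.019,"roll":0,"hand":0.005},{"dx":0,"dy":0,"dz":0.02,"roll":0,"hand":0.005},{"dx":0,"dy":0,"dz":0.02,"roll":0,"hand":0.005}]}}

```text
time: 10.53
ee_pos: [0.4307, -0.2182, 0.1957]
tcp_rot: [180.0, -0.0, 176.9]
wrist_force: [0.2, -0.7, -0.8]
opening: 0.0102
```

Emit:
{"op": "drive_tool", "data": {"plan": [{"dx":0,"dy":0,"dz":0.001,"roll":0,"hand":0.005},{"dx":0,"dy":0,"dz":0.002,"roll":0,"hand":0.005},{"dx":0,"dy":0,"dz":0.002,"roll":0,"hand":0.005}]}}

```text
time: 10.78
ee_pos: [0.4309, -0.2182, 0.1941]
tcp_rot: [-180.0, 0.0, 176.9]
wrist_force: [0.4, -0.4, 0.1]
opening: 0.0102
```

Emit:
{"op": "drive_tool", "data": {"plan": [{"dx":0,"dy":0,"dz":0.001,"roll":0,"hand":0.005},{"dx":0,"dy":0,"dz":0.001,"roll":0,"hand":0.012},{"dx":0,"dy":0,"dz":0.001,"roll":0,"hand":0.016},{"dx":0,"dy":0,"dz":0.001,"roll":0,"hand":0.022},{"dx":0,"dy":0,"dz":0.001,"roll":0,"hand":0.03},{"dx":0,"dy":0,"dz":0.001,"roll":0,"hand":0.035},{"dx":0,"dy":0,"dz":0.001,"roll":0,"hand":0.035},{"dx":0,"dy":0,"dz":-0.01,"roll":0,"hand":0.035},{"dx":0,"dy":0,"dz":-0.03,"roll":0,"hand":0.035},{"dx":0,"dy":0,"dz":-0.06,"roll":0,"hand":0.035},{"dx":0,"dy":0,"dz":-0.09,"roll":0,"hand":0.035},{"dx":0,"dy":0,"dz":-0.12,"roll":0,"hand":0.035},{"dx":0,"dy":0,"dz":-0.14,"roll":0,"hand":0.035},{"dx":0,"dy":0,"dz":-0.14,"roll":0,"hand":0.035}]}}

```text
time: 11.95
ee_pos: [0.4313, -0.2184, 0.3398]
tcp_rot: [-179.8, 0.4, 176.9]
wrist_force: [0.5, 0.6, 0.6]
opening: 0.0352
```

```bash
python3 to.py .431 -.2185 .197 176.9; python3 - <<'E'
from workcell import bot
from h import *
w=[]
a=bot.camera('side');t=bot.camera('top')
im=np.hstack([cv2.resize(a['frame'][130:200,340:450,::-1],(660,420)),])
cv2.imwrite('pics/z7.png',np.vstack([im[:, :],cv2.resize(t['frame'][185:215,210:320,::-1],(660,180))]))
b0=np.load('side0.npz')
p=slice(228,250),slice(258,276)
print('waiting bolt patch diff',np.abs(a['frame'][p].astype(int)-b0['frame'][p]).mean())
E
```

```text
t 11.95 pos [ 0.4313 -0.2184  0.3398] rot [-179.83    0.38  176.92] q [-26.9  -5.2  -7.3  87.5   0.  -23.8] F [0.5 0.6 0.6] op 0.035238773093964476
shift [0.0012 0.0003 0.1428] roll [-0.0029  0.0066  0.0003]
waiting bolt patch diff 6.751683501683502
```

View pics/z7.png

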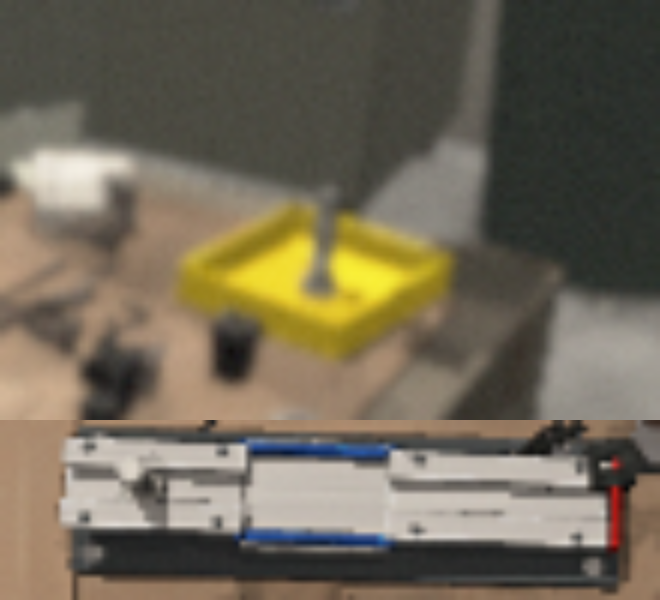

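The bolt stands free near the middle of the tray (crop (320,250)). The top view shows the lower chute and window empty, with the waiting bolt's tip at column 210+130/6 ≈ 231.7, against 232.0 at the start. Handing in.

```bash
python3 -c "
from workcell import bot
print(bot.job_done())"
```

```text
the job is handed in; nothing more can be done
None
```

I moved the stuck bolt up the chute into the open window, lifted it out and stood it in the yellow tray. I handed the job in at about 12 s of the 48 s allowed; no verdict is reported.

- **Method:** I caged the bolt's shank between the fingers, nudged it up the slope, gripped it at 60 N in the window and lifted. I lowered it until it was about touching the tray floor before letting go.
- **One correction:** my first push touched the bolt too high, so it leaned forward with about 9 N of drag. I backed off, went 10 mm lower and narrowed the cage, and the rest of the push showed under 1 N.
- **Last checks:**
  - The final side view shows the bolt standing near the middle of the tray.
  - The gripper was clear above it, with wrist force within noise (about 1 N).
  - In the top view the waiting bolt's tip is within about half a pixel of where it started (roughly 1 mm).
  - Nothing failed or disagreed.
- **Less certain:** I judged the bolt's place in the window from the arm position and one side view, because the arm blocked the top camera there.

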